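# Index the dividing wheel to its set line

### The arm

A 6-joint arm with a two-finger parallel gripper is mounted at the origin on a cart in front of the work surface, level with it; the furniture and walls round the work are solid. World frame = base frame: x ahead of the robot, y to its left, z up, the work surface at z = 0. Lengths are in mm, angles in degrees, forces in N, time in s.
With the tool pointing down it reaches from about 300 to 850 mm from the base axis. Payload 4.2 kg.
Tool frame: the origin (TCP) lies on the centre line of the jaws, within the pads' length; the fingertips stand 14 mm ahead of it and the grasp point (between the pads) lies 5 mm behind it (env.finger_overhang is the z of the fingertips in the tool frame, in mm); z points along the fingers, y is the line along which they close (so a half turn about z gives the same grasp; the last joint's range is limited). The gripper opens to 91 mm and grips with 3 to 60 N. Pads are 32 mm wide; open, the fingers measure 118 mm over their backs; the gripper's body (76 mm by 178 mm) begins 60 mm behind the grasp point.
Start: joints at [-68.698, 18.312, 89.639, -0, 72.044, -1.146], TCP at [219.57, -531.444, 206.876] pointing down, gripper open.
Joint ranges: [-177.97, 177.97], [-48.28, 115.42], [12.27, 149.76], [-77.06, 257.06], [2.81, 150.46], [-146.56, 146.56]. Speed limits (degrees/s): [147.25, 147.25, 180, 180, 180, 180].

### API

Orientations are given as [roll, pitch, yaw] about the fixed x, y, z axes, in that order (R = Rz(yaw) Ry(pitch) Rx(roll)).
In Python, from workcell import sensors, viewer, env gives the robot as it stands. The module is installed in compiled form; this text tells all that it offers.
- The arm moves only by the tool step_arm, never from a script. Its argument "plan" is one flat list of numbers, 6 for each row, row after row: the shift along the tool's x, y, z in cm, then the turn, a rotation vector about the tool's x, y, z in rad. In form: [x, y, z, wx, wy, wz, x, y, z, wx, wy, wz, ...]. A call has 1 to 5 rows; each row shifts and turns the commanded pose from where the row before left it, along the tool's axes as they then stand; what a row does not reach is not made up. A row lasts 1/12 s, in which the tool goes at most 41.7 mm and 7.16 degrees, less where a joint would pass 70% of its speed; a pose out of reach is approached as far as the arm can. A call is refused whole if a number of a shift passes 4.17 or a number of a turn 0.125, either way. A call with a gripper value outside its range is refused whole. "hand" is the finger opening in cm, from 0 to 9.12, set as the call begins (left out, the last holds). The fingers move at their own pace and stop on an object; "newtons" is the grip in N (left out, the last holds). Time passes only in rows, so rows that do not move let the fingers close. It gives the time, the measured TCP pose, the force, the opening and the grip force at its end, in the units of the state.
- sensors.state(): the state, without advancing time (a new reading comes with each control period).
- viewer.grab_frame(name): name is "scene" or "top" or "wrist"; returns a dict with "img" (384x512x3 uint8, red, green, blue), "fx", "fy", "cx", "cy" (pixels), "position" and "attitude" of the camera in the world. Camera axes: x right, y down, z forward; pixel columns grow to the right and rows downward; lengths in mm; the calibration is good to about 2 mm. A picture is of the moment at which its call begins. There is no depth.
- env.job_done(): hands the job in; it is judged then, once.
Trained networks look in a picture, given as the dict that the camera call returned (one of the last four; its "shot" number tells which), for a name from the list of things; names that differ only in an ending like _2 or _b are one class to them, and where a whole thing is asked for, a point or a joint stands for the part that bears it (a point fixed in the world has none). Each returns a list of dicts, best first, with "score" (0 to 1); they miss things now and then, are a little off and sometimes report something else, mostly with a low value. They report only what shows in the picture. A call takes as long as a camera call. They do not tell look-alikes from the thing itself.
- viewer.boxes_of(name, picture): "location" ([column, row] in pixels, amid what is visible of it).
- viewer.pinpoint(name, picture): "location" ([column, row] in pixels: a listed point, or the origin of a listed thing).
The state is a dict: "time_s": time; "qpos": joint angles; "qvel": joint speeds; "effort": joint torques, N m; "ee_pos": TCP position; "ee_rot": TCP orientation; "force": force on the tool from outside, world axes, zero at the start; "torque": the same for the moment, N m; "gripper_width": finger opening in mm; "gripper_force": force on a finger pad.
Only numpy, scipy, OpenCV 4.12 (cv2) and the standard library are available. Lean on these libraries where they do the work, as an engineer would, in place of code of your own. Each camera call takes 0.05 s, during which the arm holds its last target. There are 200 camera calls.

### The job

Push the lobed dial of the dividing wheel round with your fingertips until its index mark lines up with the set line on the graduated collar, the thick line with the small saddle clip behind it. The petal lying on the dial must ride round with it: do not touch it or lift it off. Leave the dial at rest and the other things on the bench where they are.

Things in the scene. Friction and masses are not known exactly. Their poses are not given: they have to be found in the camera images.
- dial_base: Dividing wheel: the fixed round grey cast base, 230 mm across and 18 mm high, carrying dial and graduated collar. The collar is a fixed steel ring round the dial, 184 mm inside, 226 mm outside, top at z = 26 mm, with thin lines every 5 degrees, each third one longer. Origin: on the dial's upright axis, at worktop height; z up; x is the zero direction of the dial joint.
- dial (a joint): Angle of the dial on its base, rad: direction of the index mark from the base's x axis, counterclockwise positive seen from above. It turns either way (range -12 to 12, no stop within reach), and stays where it is left; friction 0.12 N m, about 1.6 N of push at 75 mm from the axis.
- dial_axis (a point): Centre of the dial's top, on its axis, z = 50 mm. The dial is a metal disc of three lobes, 176 mm across, underside at z = 20 mm. Between the lobes are three straight-sided finger notches, 50 mm wide, centred 60, 180 and 300 degrees from the index mark, open above and outward, from 52 mm off the axis to the rim at 88 mm, 30 mm deep; push a notch's side wall to turn the dial.
- index_tip (a point): Outer end of the index mark: 90 mm from the dial's axis, z = 50 mm, turning with the dial. The index mark is the one straight black line (4 mm wide) that runs outward along the middle of one lobe's top (two short cross bars at its inner end) and down that lobe's rim.
- target_tip (a point): Point above the inner end of the set line: 90 mm from the dial's axis, z = 50 mm; fixed. The set line is the one thick line (4 mm) on the graduated collar, with a small dark saddle clip (18 mm wide, up to z = 31 mm) and a little thumbscrew behind its outer end.
- petal_center (a point): Middle of the loose thin cast petal, 55 x 57 x 16 mm, half-way up (8 mm above its underside), lying at the centre of the dial's top face and riding round with it. It is slightly bent and rests a little tilted.
- plaster_block: Bystander: plaster sanding block, 45 x 90 x 30 mm. Origin at the centre of its underside.
- tape_roll: Bystander: roll of masking tape lying flat, 68 mm across, 24 mm high. Origin at the centre of its underside.
- cuff: Bystander: small curved cast cuff, 40 x 35 x 18 mm. Origin at the centre of its underside.
- brush: Bystander: long thin brush lying flat, 12 x 200 x 12 mm. Origin at the centre of its underside.
There are look-alikes about, which are no part of the job. What is shaped like the part that bears petal_center but red is not meant.

How it is judged (in metres and radians):
At the end, for the whole second after the job is handed in: The index mark is within 4 mm (at the rim, 90 mm from the axis) of the set line, the dial is at rest, and the petal lies on the dial's top, not on edge, its middle within 20 mm of the axis (horizontal distance between index_tip and target_tip below 0.004 m and velocity of joint dial between -0.03 and 0.03 rad/s and horizontal distance between petal_center and dial_axis below 0.02 m and angle between petal_center's own z axis and vertical below 0.6 rad and height (world z) of petal_center between 0.05 and 0.066 m); the robot touches nothing.
It fails at once if the petal is lifted off the dial (height (world z) of petal_center above 0.07 m).
It fails at once if the robot touches the petal (contact force between any of the fingers, the arm and petal above 0.3 N).
It fails at once if a bystander is moved by more than 20 mm (distance of any of plaster_block, tape_roll, cuff, brush from where it was at the start of the episode above 0.02 m).
It also fails if it takes over 64 s, if anything falls off the work surface, if the arm or the gripper's body presses on something with over 40 N, if the wrist force passes 120 N, or if a joint passes its speed limit or range.

## Working session

There is one attempt and no reset: what is moved stays moved. The work goes in short steps, Python scripts to look and compute and a tool call to move; the robot and the scene stay as the last step left them, time stands still between calls to the robot, and variables do not carry over. Pictures are saved under pics/ and viewed, at most 10 in all, crops included, and the job is handed in when it is done.

Besides the shell and the picture viewer there is one more tool, called after "Request:" by a JSON object that holds its "method" and its "body", one argument or row to a line. step_arm: Moves the arm, as the interface text tells. Its arguments: {"type":"object","properties":{"plan":{"type":"array","items":{"type":"number"}},"hand":{"type":"number"},"newtons":{"type":"number"}},"required":["plan"]}

```bash
mkdir -p pics; cat > h.py <<'E'
import numpy as np, cv2
from scipy.spatial.transform import Rotation as R
from workcell import sensors, viewer, env
def rot(f):
    a=np.array(f["attitude"],float)
    if a.shape==(3,3): return a
    if a.size==4: return R.from_quat(a).as_matrix()
    return R.from_euler('xyz',a,degrees=True).as_matrix()
def toworld(f,px,z):
    d=rot(f)@np.array([(px[0]-f["cx"])/f["fx"],(px[1]-f["cy"])/f["fy"],1])
    p=np.array(f["position"]); return p+d*(z-p[2])/d[2]
def topix(f,P):
    c=rot(f).T@(np.array(P,float)-np.array(f["position"]))
    return np.array([f["fx"]*c[0]/c[2]+f["cx"],f["fy"]*c[1]/c[2]+f["cy"]])
def save(f,n): cv2.imwrite("pics/"+n,f["img"][:,:,::-1])
E
python3 - <<'E'
from h import *
for n in ["top","scene"]:
    f=viewer.grab_frame(n); save(f,n+"0.png"); print(n,f["position"],f["attitude"],f["fx"])
    for t,z in [("dial_axis",50),("index_tip",50),("target_tip",50),("petal_center",58),("dial_base",0),("plaster_block",0),("tape_roll",0),("cuff",0),("brush",0)]:
        for d in viewer.pinpoint(t,f)[:3]: print(t,np.round(d["location"]),round(d["score"],2),np.round(toworld(f,d["location"],z),1))
E
```

```text
top [386.2766286  236.45839717 899.50915998] [-169.68292299   -1.64901287  -89.18327158] 360.53318356240754
dial_axis [287. 180.] 0.94 [560.8 146.7  50. ]
index_tip [257. 204.] 0.61 [500.  218.8  50. ]
index_tip [291. 210.] 0.58 [488.3 137.6  50. ]
target_tip [290. 213.] 0.51 [480.  138.8  50. ]
petal_center [229. 276.] 0.86 [333.9 279.   58. ]
petal_center [284. 177.] 0.74 [566.2 153.7  58. ]
petal_center [192. 246.] 0.69 [400.2 364.7  58. ]
dial_base [283. 184.] 0.89 [560.2 152.4   0. ]
plaster_block [206. 186.] 0.63 [551.8 347.4   0. ]
tape_roll [273. 114.] 0.64 [747.8 178.4   0. ]
cuff [337. 138.] 0.55 [684.4   9.1   0. ]
brush [302. 283.] 0.79 [316.6 105.3   0. ]
scene [ 222.30442551 -454.43897013  480.63486481] [-119.45818394   -0.77667042  -24.22590425] 427.0488314114945
dial_axis [284. 221.] 0.75 [557.1 134.6  50. ]
index_tip [243. 230.] 0.92 [476.2 139.1  50. ]
target_tip [245. 210.] 0.58 [507.4 201.8  50. ]
petal_center [287. 213.] 0.74 [570.5 149.   58. ]
petal_center [148. 230.] 0.57 [316.5 191.6  58. ]
petal_center [170. 201.] 0.48 [378.3 278.6  58. ]
dial_base [281. 241.] 0.83 [559.1 143.1   0. ]
dial_base [243. 234.] 0.17 [498.9 193.    0. ]
plaster_block [242. 196.] 0.85 [559.2 338.1   0. ]
tape_roll [350. 213.] 0.65 [744.4 177.1   0. ]
cuff [286. 214.] 0.73 [613.  227.4   0. ]
brush [167. 286.] 0.82 [322.8 103.3   0. ]
```

```bash
python3 - <<'E'
import cv2,numpy as np
a=cv2.imread("pics/top0.png");b=cv2.imread("pics/scene0.png")
cv2.imwrite("pics/both0.png",cv2.resize(np.vstack([a,b]),None,fx=.78,fy=.78))
cv2.imwrite("pics/top0b.png",cv2.resize(a,(800,600),interpolation=cv2.INTER_CUBIC))
E
```

```text
(no output)
```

View pics/top0b.png

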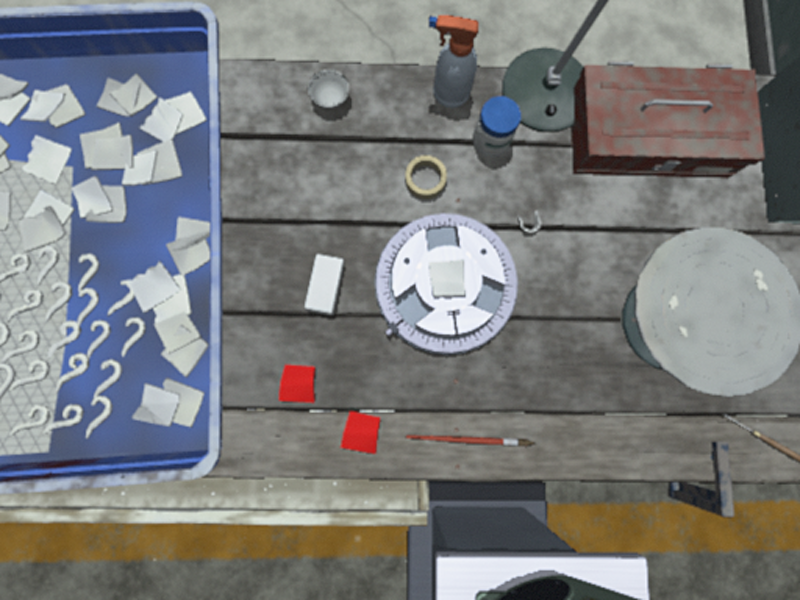

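View pics/scene0.png

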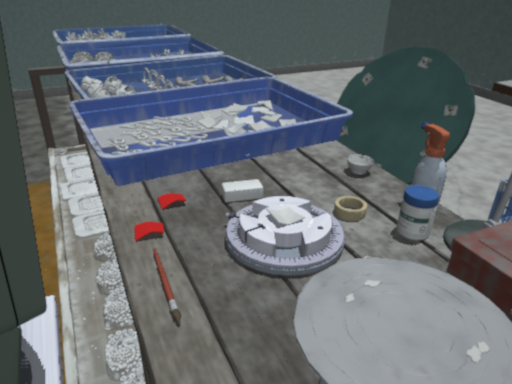

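The top view shows the dial centred near (287,180). The index mark with its cross bars points toward the robot, near (291,205). The set-line clip is at (251,210). The pale petal on the dial is at (286,179).

Possible mistakes:
- **Petal:** the red look-alikes are at (190,246) and (231,277), and the pale ones are in the tray. I choose the one on the dial.
- **Index mark:** the dots on the other lobes at (260,167) and (310,161) are not the straight line with cross bars.

I'll check this in a close crop.

```bash
python3 - <<'E'
from h import *
f=viewer.grab_frame("top"); s=viewer.grab_frame("scene")
c=cv2.resize(f["img"][130:235,235:340],(600,600),interpolation=cv2.INTER_CUBIC)
cv2.imwrite("pics/crop.png",c[:,:,::-1])
# turntable plate: height for which both views agree
for z in (0,50,100,150,200,250): print(z,toworld(f,(457,199),z).round(),toworld(s,(408,335),z).round())
st=sensors.state(); print(st["ee_pos"],st["ee_rot"],st["gripper_width"])
E
```

```text
0 [ 529. -295.    0.] [ 619. -143.    0.]
50 [ 521. -266.   50.] [ 578. -175.   50.]
100 [ 514. -236.  100.] [ 537. -208.  100.]
150 [ 506. -207.  150.] [ 496. -240.  150.]
200 [ 498. -177.  200.] [ 454. -272.  200.]
250 [ 490. -148.  250.] [ 413. -305.  250.]
[ 219.55760871 -531.46833047  206.86744029] [1.79993350e+02 1.28441508e-03 2.24510873e+01] 91.41897667353228
```

View pics/crop.png

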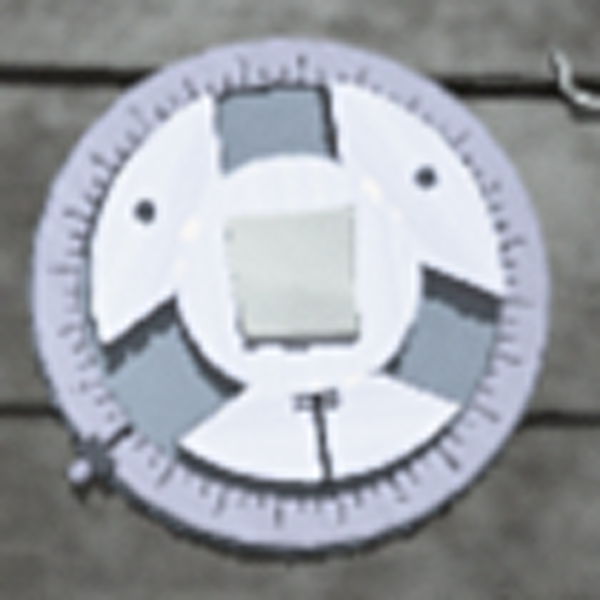

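The crop confirms the choice. The index mark is the black line at crop (318..327, 400..480), which is picture (292,214) at its tip. The set line and clip are at crop (130,432), which is picture (258,206). The petal lies central. I'll go above the near right notch, crop (450,340), and look from there.

Request:
{"method": "step_arm", "body": {
  "plan": [3.08,-2.64,0,0,0,0,3.08,-2.64,0,0,0,0,3.08,-2.64,0,0,0,0,3.08,-2.64,0,0,0,0,3.08,-2.64,0,0,0,0]
}}

```text
time_s: 1.52
ee_pos: [311.9, -349.0, 207.0]
ee_rot: [180.0, -0.0, 22.4]
force: [1.0, 0.3, 0.4]
gripper_width: 91.2
gripper_force: 0.0
```

Request:
{"method": "step_arm", "body": {
  "plan": [3.08,-2.64,0,0,0,0,3.08,-2.64,0,0,0,0,3.08,-2.64,0,0,0,0,3.08,-2.64,0,0,0,0,3.08,-2.64,0,0,0,0]
}}

```text
time_s: 1.93
ee_pos: [403.9, -168.0, 207.2]
ee_rot: [180.0, -0.0, 22.4]
force: [0.6, -0.2, 1.1]
gripper_width: 91.3
gripper_force: 0.0
```

Request:
{"method": "step_arm", "body": {
  "plan": [3.08,-2.64,0,0,0,0,3.08,-2.64,0,0,0,0,3.08,-2.64,0,0,0,0,3.08,-2.64,0,0,0,0,3.08,-2.64,0,0,0,0]
}}

```text
time_s: 2.35
ee_pos: [495.9, 13.0, 207.1]
ee_rot: [180.0, -0.0, 22.5]
force: [0.4, -0.5, 0.1]
gripper_width: 91.5
gripper_force: 0.0
```

Request:
{"method": "step_arm", "body": {
  "plan": [3.08,-2.64,0,0,0,-0.11,3.08,-2.0,0,0,0,-0.11,0,0,0,0,0,-0.11,0,0,0,0,0,-0.11,0,0,0,0,0,-0.11],
  "hand": 1.4,
  "newtons": 10
}}

```text
time_s: 2.77
ee_pos: [531.3, 80.4, 206.5]
ee_rot: [-180.0, 0.0, 54.4]
force: [-0.2, -0.0, 0.2]
gripper_width: 61.1
gripper_force: 0.0
```

Request:
{"method": "step_arm", "body": {
  "plan": [0,0,0,0,0,-0.11,0,0,0,0,0,-0.11,0,0,0,0,0,0,0,0,0,0,0,0]
}}

```text
time_s: 3.1
ee_pos: [531.1, 79.5, 206.9]
ee_rot: [180.0, 0.0, 66.4]
force: [0.6, 0.6, -0.2]
gripper_width: 34.1
gripper_force: 0.0
```

```bash
python3 - <<'E'
from h import *
f=viewer.grab_frame("top"); w=viewer.grab_frame("wrist"); save(w,"wrist1.png")
st=sensors.state(); print(st["time_s"],st["ee_pos"],st["ee_rot"],st["gripper_width"],st["force"])
print(w["position"],w["attitude"],w["fx"])
c=toworld(f,(285.9,182.3),26);i=toworld(f,(292.2,214),50);t=toworld(f,(257.7,205.6),26);print("top",c,i,t)
for n,z in [("dial_axis",50),("index_tip",50),("target_tip",50),("petal_center",58)]:
    for d in viewer.pinpoint(n,w)[:3]: print(n,np.round(d["location"]),round(d["score"],2),np.round(toworld(w,d["location"],z),1))
E
```

```text
3.2 [531.1154798   79.44186595 206.85537508] [1.79993709e+02 3.83015817e-03 6.64410165e+01] 26.127661815149498 [ 0.06437446 -0.10696808  0.25644607]
[556.47230558 139.50645909 384.50029417] [ 1.66317518e+02  4.16587730e-02 -2.35861272e+01] 339.35568028635754
top [559.15790735 146.85351693  26.        ] [478.13515821 134.28554812  50.        ] [499.8320296  215.80191335  26.        ]
index_tip [182. 146.] 0.61 [476.8 136.5  50. ]
target_tip [170.  55.] 0.62 [503.5 215.8  50. ]
petal_center [10. 76.] 0.95 [362.9 256.5  58. ]
petal_center [258. 101.] 0.66 [561.7 145.5  58. ]
```

View pics/wrist1.png

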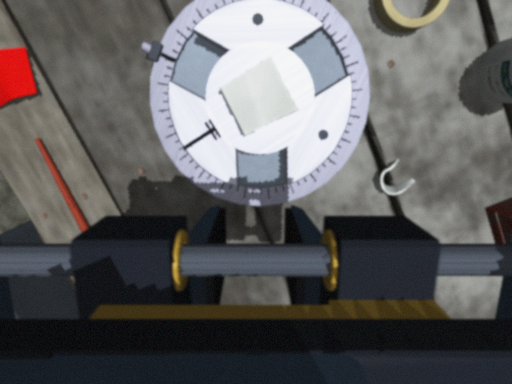

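The wrist view shows the index mark at (182..215, 146..130), the set line and clip at (165,55), and the near notch at (262,165), straight ahead of the fingers. The index is at about 187.8° and the set line at about 130.1°, so the dial must turn about 57.7° clockwise. I'll descend into the notch with the fingers narrow.

Request:
{"method": "step_arm", "body": {
  "plan": [-0.08,0.1,2.5,0,0,-0.024,0,0,3.5,0,0,0,0,0,3.5,0,0,0,0,0,2.5,0,0,0,0,0,0,0,0,0]
}}

```text
time_s: 3.82
ee_pos: [527.7, 77.8, 82.0]
ee_rot: [-179.5, 0.3, 67.9]
force: [-1.0, -0.4, -0.8]
gripper_width: 13.8
gripper_force: 0.0
```

```bash
python3 - <<'E'
from h import *
w=viewer.grab_frame("wrist"); save(w,"wrist2.png")
st=sensors.state(); print(st["time_s"],st["ee_pos"],st["ee_rot"],st["gripper_width"],st["force"])
E
```

```text
3.8667 [529.8467497   78.06242201  84.7987378 ] [-1.79709786e+02  1.68965963e-01  6.79180408e+01] 14.005781472070062 [-0.03134289  0.44517002  0.04551263]
```

View pics/wrist2.png

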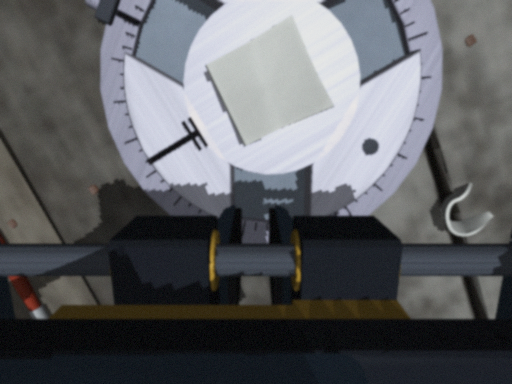

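The fingers are over the near notch. The notch spans columns 231..310 and the fingers sit around 258, so they may be a few mm off its middle. The arm was still settling, so I'll measure again.

```bash
python3 - <<'E'
from h import *
for k in range(4): w=viewer.grab_frame("wrist")
st=sensors.state(); p=st["ee_pos"]; print(p,st["ee_rot"])
A=np.array([559.7,146.8])
for n,z in [("dial_axis",50),("index_tip",50),("target_tip",50)]:
    for d in viewer.pinpoint(n,w)[:2]:
        q=toworld(w,d["location"],z); print(n,np.round(d["location"]),round(d["score"],2),q.round(1),np.degrees(np.arctan2(*(q[:2]-A)[::-1])))
# overlay predicted model on the picture
im=w["img"][:,:,::-1].copy()
for rad,z in ((88,50),(92,26),(113,26)):
    pts=np.array([topix(w,[A[0]+rad*np.cos(a),A[1]+rad*np.sin(a),z]) for a in np.radians(range(0,360,4))]).astype(int)
    cv2.polylines(im,[pts],True,(0,200,0),1)
for a in (67.8+180,127.8,7.8):
    u=np.array([np.cos(np.radians(a)),np.sin(np.radians(a))]);v=np.array([-u[1],u[0]])
    for s in (25,-25):
        cv2.line(im,*[tuple(int(k) for k in topix(w,[*(A+r*u+s*v),50])) for r in (52,86)],(0,0,255),1)
for a in (187.8,130.1):
    u=np.array([np.cos(np.radians(a)),np.sin(np.radians(a))])
    z=50 if a>150 else 26
    cv2.line(im,*[tuple(int(k) for k in topix(w,[*(A+r*u),z])) for r in (62,106)],(255,0,255),1)
cv2.imwrite("pics/ov.png",cv2.resize(im[:260],(800,406)))
E
```

```text
[533.47573242  78.56998851  88.99000172] [ 1.79775812e+02 -1.20484968e-01  6.79336885e+01]
index_tip [140. 166.] 0.96 [475.6 134.2  50. ] -171.47808289558031
index_tip [125.  24.] 0.63 [504.7 212.8  50. ] 129.820216597546
target_tip [125.  22.] 0.82 [505.2 213.7  50. ] 129.1557874299061
```

View pics/ov.png

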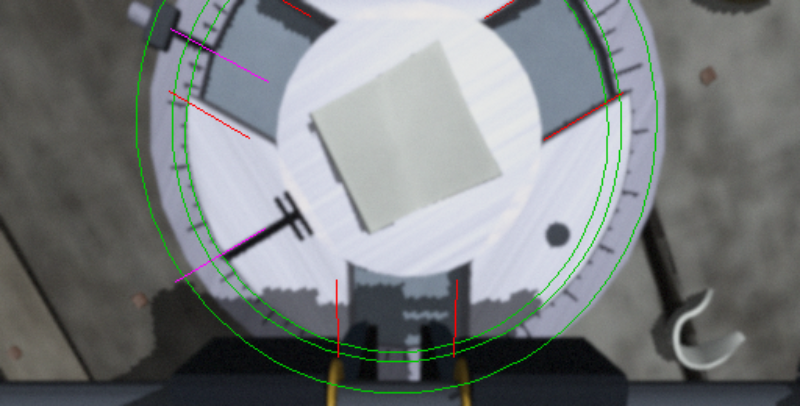

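The overlay fits apart from a shift of about 4 mm to the left, and the arm seems to be still swinging. I'll let it settle and fit the dial's centre again.

Request:
{"method": "step_arm", "body": {
  "plan": [0,0,0,0,0,0,0,0,0,0,0,0,0,0,0,0,0,0,0,0,0,0,0,0,0,0,0,0,0,0]
}}

```text
time_s: 4.63
ee_pos: [531.7, 78.3, 86.8]
ee_rot: [180.0, 0.0, 67.9]
force: [0.5, -0.4, -0.2]
gripper_width: 14.1
gripper_force: 0.0
```

```bash
cat > fit.py <<'E'
from h import *
from scipy.optimize import least_squares
def fit(w,corr,A0=(560,147,188)):
    "corr: list of (px, kind): 'tip' index tip z50 r88, 'cross' index inner r62?, 'rim' collar outer edge z26"
    pass
E
python3 - <<'E'
from h import *
for k in range(2):
    w=viewer.grab_frame("wrist"); st=sensors.state(); print(st["ee_pos"],st["ee_rot"],w["position"])
im=w["img"].astype(int); save(w,"w3.png")
# predicted collar edge points -> search radially for strongest edge, fit centre shift
A=np.array([559.7,146.8])
g=cv2.GaussianBlur(w["img"],(3,3),0).astype(float)
sat=g[:,:,2]-0.5*(g[:,:,0]+g[:,:,1]) # collar is bluish
res=[]
for a in np.radians(range(0,360,3)):
    vals=[];rs=np.arange(103,124,.5)
    pp=[topix(w,[A[0]+r*np.cos(a),A[1]+r*np.sin(a),26]) for r in rs]
    if any(not(2<p[0]<509 and 2<p[1]<205) for p in pp): continue
    v=np.array([sat[int(round(p[1])),int(round(p[0]))] for p in pp])
    d=v[:-4]-v[4:]; k=d.argmax()
    if d[k]>6: res.append((a,rs[k+2]))
res=np.array(res)
M=np.c_[np.cos(res[:,0]),np.sin(res[:,0])]
from scipy.optimize import least_squares
s=least_squares(lambda x:M@x+113-res[:,1],[0,0],loss="soft_l1")
print(len(res),"shift",s.x,"centre",A+s.x,np.abs(s.fun).mean())
for n in ["index_tip","target_tip"]:
    for d in viewer.pinpoint(n,w)[:2]: 
        q=toworld(w,d["location"],50);print(n,np.round(d["location"],1),d["score"],q,np.degrees(np.arctan2(*(q[:2]-A-s.x)[::-1])))
E
```

```text
[531.67883168  78.33012803  86.79017462] [-1.79996074e+02  7.63467996e-03  6.79387907e+01] [555.44950681 139.06137731 264.47201224]
[531.69569975  78.32491154  86.77570608] [-1.79997258e+02  8.01991112e-03  6.79414844e+01] [555.4530029  139.06139657 264.43204421]
44 shift [4.97268745 0.80882292] centre [564.67268745 147.60882292] 1.2608430603770167
index_tip [143.1 164.2] 0.69 [476.47254243 134.3606955   50.        ] -171.4577319083078
target_tip [126.1  22. ] 0.74 [504.58983426 212.74435477  50.        ] 132.68931538869126
```

```bash
python3 - <<'E'
from h import *
w=viewer.grab_frame("wrist"); im=w["img"][:,:,::-1].copy()
S=2.4; big=cv2.resize(im[:250,90:423],None,fx=S,fy=S,interpolation=cv2.INTER_CUBIC)
def P(x): q=topix(w,x); return (int((q[0]-90+.5)*S),int((q[1]+.5)*S))
A=np.array([564.5,147])
for rad,z in ((88,50),(113,26)):
    cv2.polylines(big,[np.array([P([A[0]+rad*np.cos(a),A[1]+rad*np.sin(a),z]) for a in np.radians(range(0,360,4))])],True,(0,200,0),1)
i0=188.2
for a in (i0+60,i0-60,i0+180):
    u=np.array([np.cos(np.radians(a)),np.sin(np.radians(a))]);v=np.array([-u[1],u[0]])
    for s in (25,-25): cv2.line(big,P([*(A+52*u+s*v),50]),P([*(A+86*u+s*v),50]),(0,0,255),1)
for a,z in ((i0,50),(131.5,26)):
    u=np.array([np.cos(np.radians(a)),np.sin(np.radians(a))])
    cv2.line(big,P([*(A+62*u),z]),P([*(A+110*u),z]),(255,0,255),1)
cv2.circle(big,P([*sensors.state()["ee_pos"][:2],73]),4,(0,255,255),-1)
cv2.imwrite("pics/ov2.png",big); print(big.shape)
E
```

```text
(600, 799, 3)
```

View pics/ov2.png

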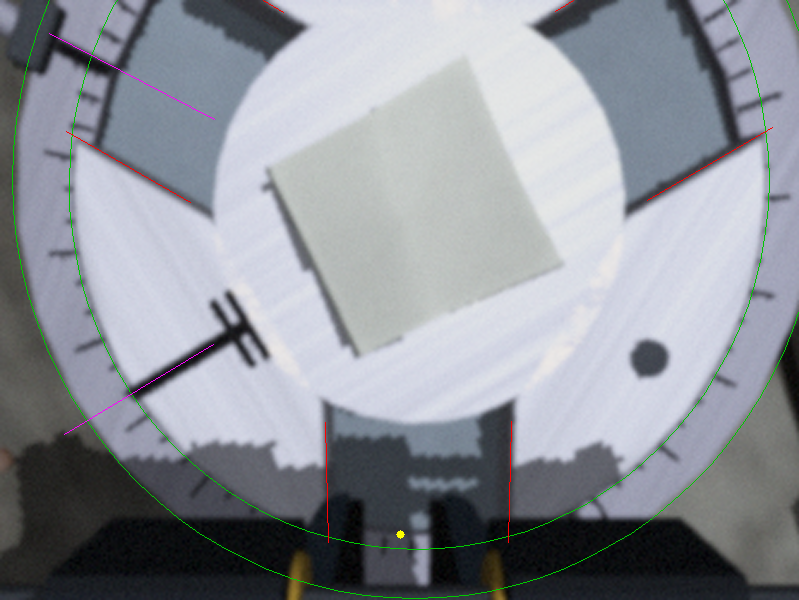

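The overlay with centre (564.5,147), index at 188.2° and set line at about 131.5° now fits the walls, the index and the set line. The fingertips (yellow, 400,534) must shift 5 mm along tool +y, toward the notch's middle.

Request:
{"method": "step_arm", "body": {
  "plan": [0.1,0.5,0,0,0,-0.005,0,0,1.0,0,0,0,0,0,1.2,0,0,0,0,0,0.8,0,0,0,0,0,0,0,0,0]
}}

```text
time_s: 5.3
ee_pos: [535.2, 77.1, 54.6]
ee_rot: [-179.8, 0.1, 68.2]
force: [-0.7, 0.3, 0.8]
gripper_width: 14.1
gripper_force: 0.0
```

Request:
{"method": "step_arm", "body": {
  "plan": [0,0,0.8,0,0,0,0,0,0.6,0,0,0,0,0,0,0,0,0,0,0,0,0,0,0]
}}

```text
time_s: 5.63
ee_pos: [536.5, 77.4, 42.5]
ee_rot: [-180.0, 0.0, 68.2]
force: [0.5, 0.3, -0.3]
gripper_width: 14.2
gripper_force: 0.0
```

Request:
{"method": "step_arm", "body": {
  "plan": [0,0,0,0,0,0,0,0,0,0,0,0,0,0,0,0,0,0,0,0,0,0,0,0],
  "hand": 2.3,
  "newtons": 8
}}

```text
time_s: 5.97
ee_pos: [536.9, 77.4, 43.1]
ee_rot: [180.0, -0.0, 68.2]
force: [1.1, -0.1, -0.3]
gripper_width: 22.6
gripper_force: 0.0
```

Request:
{"method": "step_arm", "body": {
  "plan": [0.0015,-0.15,0,0,0,0.02,0.006,-0.3,0,0,0,0.04,0.0094,-0.375,0,0,0,0.05,0.0094,-0.375,0,0,0,0.05,0.006,-0.3,0,0,0,0.04]
}}

```text
time_s: 6.38
ee_pos: [523.6, 84.3, 43.2]
ee_rot: [179.9, -0.0, 56.6]
force: [0.6, -0.4, 0.8]
gripper_width: 23.0
gripper_force: 0.4
```

```bash
python3 - <<'E'
from h import *
f=viewer.grab_frame("top"); w=viewer.grab_frame("wrist")
st=sensors.state(); print(st["time_s"],st["ee_pos"],st["ee_rot"],st["force"],st["torque"],st["gripper_width"],st["gripper_force"])
A=np.array([564.5,147])
for n in ["index_tip","target_tip"]:
    for d in viewer.pinpoint(n,w)[:2]: 
        q=toworld(w,d["location"],50);print(n,np.round(d["location"],1),round(d["score"],2),q,np.degrees(np.arctan2(*(q[:2]-A)[::-1])))
E
```

```text
6.4833 [523.2038465   84.60119375  43.17095196] [ 1.79997534e+02 -1.95080983e-02  5.67419213e+01] [-2.07255777  0.07829453  2.03147678] [0.19970981 0.12521318 0.05059581] 22.982811952095552 1.0919319838285446
index_tip [128.2 208.8] 0.8 [475.02314993 133.58355493  50.        ] -171.47241730065508
target_tip [70.1 37.8] 0.77 [504.34134168 213.84361826  50.        ] 131.9869292446502
```

```bash
python3 - <<'E'
from h import *
w=viewer.grab_frame("wrist"); s=viewer.grab_frame("scene")
b=cv2.resize(s["img"][170:290,210:360],None,fx=2.6,fy=2.6,interpolation=cv2.INTER_CUBIC)
a=cv2.resize(w["img"][:260],(400,203),interpolation=cv2.INTER_AREA)
o=np.zeros((312,800,3),np.uint8); o[:203,:400]=a; o[:b.shape[0],400:400+b.shape[1]]=b[:312,:400]
cv2.imwrite("pics/chk.png",o[:,:,::-1])
E
```

```text
(no output)
```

View pics/chk.png

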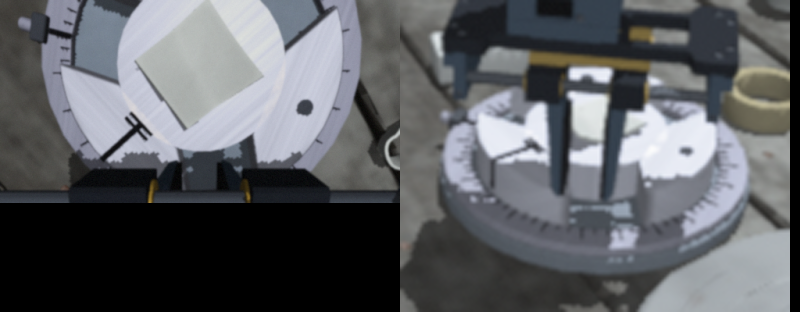

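The fingertips are in the notch but taper, so there was slack and the left finger has only just reached the wall. I'll open the fingers until both tips bear on the walls.

Request:
{"method": "step_arm", "body": {
  "plan": [0,0,0,0,0,0,0,0,0,0,0,0,0,0,0,0,0,0,0,0,0,0,0,0],
  "hand": 3.6,
  "newtons": 6
}}

```text
time_s: 7.02
ee_pos: [524.5, 84.2, 43.2]
ee_rot: [179.9, -0.1, 56.8]
force: [1.4, -0.6, 4.3]
gripper_width: 35.9
gripper_force: 1.9
```

```bash
cat > m.py <<'E'
from h import *
w=viewer.grab_frame("wrist")
st=sensors.state(); print(st["time_s"],np.round(st["ee_pos"],1),np.round(st["ee_rot"],1),np.round(st["force"],1),st["gripper_width"],st["gripper_force"])
A=np.array([564.5,147])
for n,z in [("index_tip",50),("target_tip",50),("petal_center",58)]:
    for d in viewer.pinpoint(n,w)[:2]: 
        q=toworld(w,d["location"],z);print(n,np.round(d["location"],1),round(d["score"],2),q.round(1),np.degrees(np.arctan2(*(q[:2]-A)[::-1])).round(2))
E
python3 m.py
```

```text
7.0667 [524.4  84.3  43.2] [ 1.799e+02 -1.000e-01  5.680e+01] [ 2.2 -0.   4.3] 35.88945370710133 2.009048506297404
index_tip [123.2 205.2] 0.66 [475.3 136.   50. ] -172.99
index_tip [253.1  88.7] 0.54 [564.1 147.6  50. ] 120.89
petal_center [251.5  87.6] 0.6 [563.6 148.   58. ] 133.05
```

Request:
{"method": "step_arm", "body": {
  "plan": [0.006,-0.3,0,0,0,0.04,0.0094,-0.375,0,0,0,0.05,0.0094,-0.375,0,0,0,0.05,0.0094,-0.375,0,0,0,0.05,0.0094,-0.375,0,0,0,0.05]
}}

```text
time_s: 7.63
ee_pos: [510.5, 96.0, 43.2]
ee_rot: [179.9, -0.1, 42.9]
force: [3.5, -1.1, 5.0]
gripper_width: 36.1
gripper_force: 2.1
```

```bash
python3 m.py
```

```text
7.6833 [509.9  96.5  43.1] [ 1.80e+02 -1.00e-01  4.28e+01] [1.9 0.4 4.8] 35.765232410061685 2.227592521740007
index_tip [125.9 203.7] 0.72 [476.8 157.3  50. ] 173.32
target_tip [68.1 87.5] 0.71 [503.9 213.4  50. ] 132.36
petal_center [250.9  86.4] 0.88 [563.9 148.8  58. ] 107.6
```

The dial follows the fingers and the petal rides along. About 41° remain.

Request:
{"method": "step_arm", "body": {
  "plan": [0.0094,-0.375,0,0,0,0.05,0.0094,-0.375,0,0,0,0.05,0.0094,-0.375,0,0,0,0.05,0.0094,-0.375,0,0,0,0.05,0.0094,-0.375,0,0,0,0.05]
}}

```text
time_s: 8.25
ee_pos: [499.3, 110.9, 43.2]
ee_rot: [180.0, -0.0, 28.6]
force: [2.1, -0.8, 5.2]
gripper_width: 35.8
gripper_force: 2.8
```

Request:
{"method": "step_arm", "body": {
  "plan": [0.0094,-0.375,0,0,0,0.05,0.0094,-0.375,0,0,0,0.05,0.0094,-0.375,0,0,0,0.05,0.006,-0.3,0,0,0,0.04,0.006,-0.3,0,0,0,0.04]
}}

```text
time_s: 8.67
ee_pos: [492.7, 126.8, 43.2]
ee_rot: [180.0, -0.0, 15.5]
force: [2.5, -2.1, 6.0]
gripper_width: 35.9
gripper_force: 3.0
```

Request:
{"method": "step_arm", "body": {
  "plan": [0.006,-0.3,0,0,0,0.04,0.006,-0.3,0,0,0,0.04,0.0015,-0.15,0,0,0,0.02,0,0,0,0,0,0,0,0,0,0,0,0]
}}

```text
time_s: 9.08
ee_pos: [491.1, 134.3, 43.1]
ee_rot: [180.0, -0.1, 9.9]
force: [1.6, 0.4, 6.7]
gripper_width: 36.3
gripper_force: 2.9
```

```bash
python3 m.py; python3 - <<'E'
from h import *
w=viewer.grab_frame("wrist")
cv2.imwrite("pics/near.png",cv2.resize(w["img"][60:240,40:280],(800,600),interpolation=cv2.INTER_CUBIC)[:,:,::-1])
E
```

```text
9.1333 [491.1 134.3  43.1] [ 1.8e+02 -1.0e-01  9.9e+00] [2.4 1.4 5.6] 36.017430160228024 2.894010976451682
index_tip [124.4 202. ] 0.82 [497.1 204.2  50. ] 139.72
target_tip [108.4 187.6] 0.88 [503.4 212.9  50. ] 132.85
petal_center [253.5  85.9] 0.95 [565.2 147.6  58. ] 41.09
petal_center [126.6 201.4] 0.2 [500.3 200.3  58. ] 140.29
```

View pics/near.png

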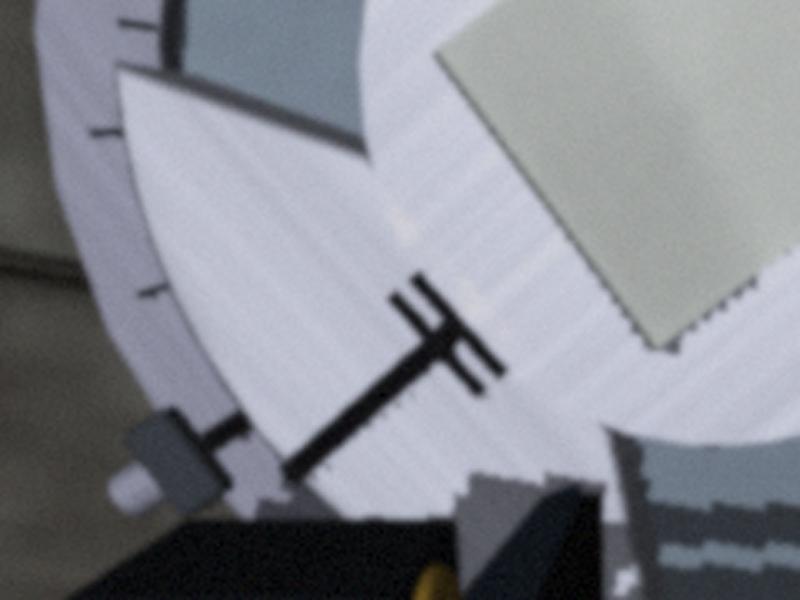

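The close view shows the index tip at crop (292,475), the cross bars at (440,335), and the set line at (205..245, 443..420). About 7° remain, and I'll compute it from the pixels.

```bash
cat > ang.py <<'E'
from h import *
def ang(w,px,z,A): q=toworld(w,px,z)[:2]; d=q-A; return np.degrees(np.arctan2(d[1],d[0])).round(2),np.hypot(*d).round(1)
E
python3 - <<'E'
from ang import *
w=viewer.grab_frame("wrist")
for A in ([564.5,147],[563.5,146.5],[565.5,147]):
    print(A,[ang(w,p,z,np.array(A)) for p,z in (((127.6,202.5),50),((172,160.5),50),((113.5,186),26),((101.5,192.9),26))])
E
```

```text
[564.5, 147] [(np.float64(140.54), np.float64(87.3)), (np.float64(139.71), np.float64(54.4)), (np.float64(132.68), np.float64(98.7)), (np.float64(132.38), np.float64(107.2))]
[563.5, 146.5] [(np.float64(139.87), np.float64(86.9)), (np.float64(138.61), np.float64(54.0)), (np.float64(132.05), np.float64(98.4)), (np.float64(131.81), np.float64(106.9))]
[565.5, 147] [(np.float64(140.96), np.float64(88.1)), (np.float64(140.38), np.float64(55.2)), (np.float64(133.1), np.float64(99.3)), (np.float64(132.77), np.float64(107.9))]
```

Request:
{"method": "step_arm", "body": {
  "plan": [0.006,-0.3,0,0,0,0.04,0.006,-0.3,0,0,0,0.04,0.0035,-0.225,0,0,0,0.03,0.0015,-0.15,0,0,0,0.02,0,0,0,0,0,0]
}}

```text
time_s: 9.8
ee_pos: [490.0, 143.8, 43.1]
ee_rot: [180.0, -0.0, 2.4]
force: [1.3, -0.4, 6.1]
gripper_width: 35.7
gripper_force: 3.0
```

Request:
{"method": "step_arm", "body": {
  "plan": [0,0,0,0,0,0,0,0,0,0,0,0]
}}

```text
time_s: 9.97
ee_pos: [490.0, 143.8, 43.1]
ee_rot: [180.0, -0.0, 2.4]
force: [1.0, -0.5, 6.4]
gripper_width: 35.7
gripper_force: 3.0
```

```bash
python3 m.py
```

```text
10.0167 [490.  143.8  43.2] [180.   -0.    2.4] [ 1.5 -0.5  6.3] 35.9071425457743 3.0408741789869964
index_tip [127.4 206.3] 0.6 [502.7 210.7  50. ] 134.12
target_tip [119.  202.5] 0.95 [504.6 215.   50. ] 131.38
petal_center [250.5  86.8] 0.97 [564.7 148.6  58. ] 81.41
```

Looks aligned to within a degree or two. I'll narrow the fingers to come off the walls, lift straight up, and look.

Request:
{"method": "step_arm", "body": {
  "plan": [0,0,0,0,0,0,0,0,0,0,0,0,0,0,0,0,0,0],
  "hand": 2.0
}}

```text
time_s: 10.42
ee_pos: [488.8, 144.4, 43.1]
ee_rot: [-179.9, 0.1, 2.4]
force: [-2.2, 2.4, 7.7]
gripper_width: 20.7
gripper_force: 4.2
```

Request:
{"method": "step_arm", "body": {
  "plan": [0,0,-0.5,0,0,0,0,0,-1.0,0,0,0,0,0,-2.0,0,0,0,0,0,-2.0,0,0,0,0,0,-1.0,0,0,0]
}}

```text
time_s: 10.83
ee_pos: [490.0, 144.0, 109.8]
ee_rot: [-180.0, -0.1, 2.4]
force: [0.7, 0.3, 0.3]
gripper_width: 20.1
gripper_force: 0.0
```

Request:
{"method": "step_arm", "body": {
  "plan": [-2.0,0,-1.0,0,0,0,-1.0,0,0,0,0,0,0,0,0,0,0,0,0,0,0,0,0,0,0,0,0,0,0,0]
}}

```text
time_s: 11.25
ee_pos: [459.6, 142.7, 117.2]
ee_rot: [180.0, 0.0, 2.4]
force: [-0.0, 0.3, -0.3]
gripper_width: 20.2
gripper_force: 0.0
```

```bash
python3 m.py; python3 - <<'E'
from h import *
w=viewer.grab_frame("wrist"); print(sensors.state()["force"]); np.savez("w.npz",**{k:v for k,v in w.items()})
cv2.imwrite("pics/end.png",cv2.resize(w["img"][90:240,80:280],(800,600),interpolation=cv2.INTER_CUBIC)[:,:,::-1])
E
```

```text
11.3 [459.8 142.7 117.2] [180.    0.    2.3] [ 0.  -0.  -0.5] 20.122205723064035 0.0
index_tip [168.8 140.4] 0.68 [500.3 205.5  50. ] 137.67
target_tip [159.9 133.6] 0.85 [504.9 211.7  50. ] 132.66
target_tip [170.1 141.9] 0.47 [499.3 204.6  50. ] 138.57
petal_center [252.1  45. ] 0.79 [564.9 148.3  58. ] 72.71
petal_center [111.  315.4] 0.56 [362.2 251.6  58. ] 152.66
[-0.29825145 -0.05798157 -0.09340978]
```

View pics/end.png

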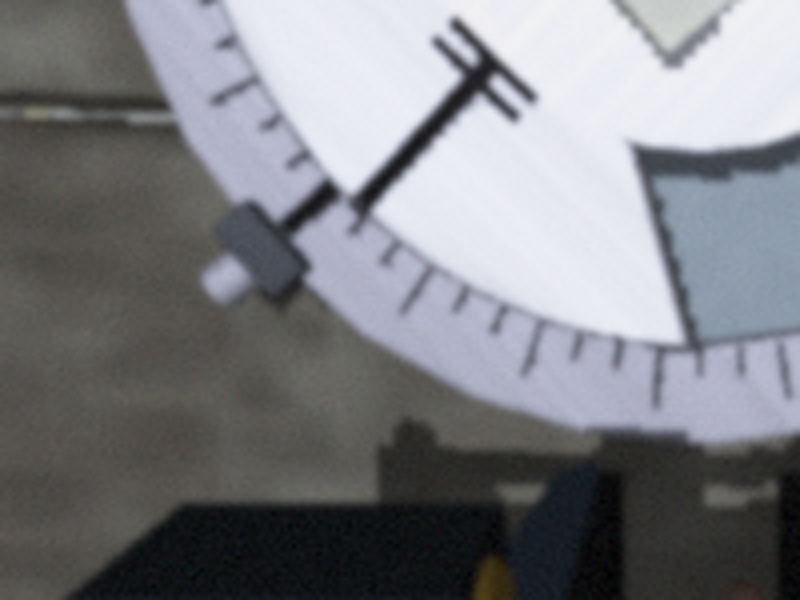

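The view shows the index at crop (365,208), about 4–5° short of the set line at (330,187). The fingers dragged the dial back as they closed, and Fz near 6 N suggests the tips were bearing on the floor. I'll re-enter about 7 mm higher, push the last few degrees with one finger, then back off before lifting.

```bash
cat >rem.py <<'E'
from ang import *
E
python3 - <<'E'
from ang import *
w=viewer.grab_frame("wrist")
A=np.array([564.5,147])
print([ang(w,p,z,A) for p,z in (((171.3,142),50),((202.5,107.5),50),((162.5,136.8),26),((152.5,145.5),26))])
i=137.6; u=np.array([np.cos(np.radians(i+60)),np.sin(np.radians(i+60))]); T=A+75*u
st=sensors.state(); p=np.array(st["ee_pos"]); y=np.radians(st["ee_rot"][2]); d=T-p[:2]
print("goal",T,"yaw",i-120,"now",p,np.degrees(y),"tool x,y mm",d@[np.cos(y),np.sin(y)],d@[np.sin(y),-np.cos(y)],"wz",-(np.radians(i-120)-y), "overhang",env.finger_overhang)
E
```

```text
[(np.float64(138.86), np.float64(86.4)), (np.float64(139.25), np.float64(53.0)), (np.float64(132.58), np.float64(94.2)), (np.float64(132.47), np.float64(105.0))]
goal [493.01069992 124.32225819] yaw 17.599999999999994 now [459.83868481 142.74268655 117.48914981] 2.3331378055586454 tool x,y mm 32.39462626994569 19.755580375422092 wz -0.2664570117412483 overhang 14.0
```

Request:
{"method": "step_arm", "body": {
  "plan": [3.29,2.13,0,0,0,-0.096,0,0,0,0,0,-0.096,0,0,0,0,0,-0.097,0,0,0,0,0,0,0,0,0,0,0,0]
}}

```text
time_s: 11.97
ee_pos: [493.4, 122.8, 117.6]
ee_rot: [180.0, 0.0, 18.7]
force: [0.1, -0.1, 1.2]
gripper_width: 19.9
gripper_force: 0.0
```

Request:
{"method": "step_arm", "body": {
  "plan": [0,0,2.0,0,0,0,0,0,2.0,0,0,0,0,0,1.6,0,0,0,0,0,1.0,0,0,0,0,0,0,0,0,0]
}}

```text
time_s: 12.38
ee_pos: [491.7, 122.6, 49.9]
ee_rot: [-180.0, 0.3, 18.8]
force: [-0.6, -0.8, -0.6]
gripper_width: 19.8
gripper_force: 0.0
```

Request:
{"method": "step_arm", "body": {
  "plan": [0,0,0,0,0,0,0,0,0,0,0,0,0,0,0,0,0,0]
}}

```text
time_s: 12.63
ee_pos: [494.2, 123.1, 52.9]
ee_rot: [180.0, -0.1, 18.9]
force: [-0.3, -0.4, -0.0]
gripper_width: 20.1
gripper_force: 0.0
```

```bash
python3 m.py
```

```text
12.6833 [494.1 123.1  52.8] [ 1.80e+02 -1.00e-01  1.89e+01] [-0.9 -0.5 -0.8] 19.91834655666498 0.0
index_tip [110.8 172.4] 0.62 [499.1 206.9  50. ] 137.54
target_tip [103.6 157.3] 0.58 [505.8 212.4  50. ] 131.9
petal_center [251.6  87.1] 0.72 [565.  148.9  58. ] 76.26
```

Request:
{"method": "step_arm", "body": {
  "plan": [0.006,-0.3,0,0,0,0.04,0.0094,-0.375,0,0,0,0.05,0.0094,-0.375,0,0,0,0.05,0.006,-0.3,0,0,0,0.04,0.0015,-0.15,0,0,0,0.02]
}}

```text
time_s: 13.25
ee_pos: [490.0, 137.7, 52.1]
ee_rot: [-180.0, -0.0, 7.4]
force: [0.5, -0.1, 0.4]
gripper_width: 19.9
gripper_force: 0.0
```

Request:
{"method": "step_arm", "body": {
  "plan": [0,0,0,0,0,0,0,0,0,0,0,0,0,0,0,0,0,0]
}}

```text
time_s: 13.5
ee_pos: [490.0, 137.3, 51.9]
ee_rot: [180.0, -0.0, 7.5]
force: [0.6, -0.3, 1.0]
gripper_width: 20.4
gripper_force: 0.0
```

```bash
python3 m.py
```

```text
13.55 [490.  137.3  51.9] [180.   -0.    7.5] [ 0.5 -0.5  0.1] 19.763825965991742 0.0
target_tip [117.2 185.5] 0.63 [504.8 214.2  50. ] 131.61
petal_center [251.5  87.7] 0.97 [564.2 148.4  58. ] 103.73
```

I've used all the picture views, so I'll measure by unwrapping the wrist image around the axis in code.

```bash
cat > pol.py <<'E'
from h import *
def run(w):
    A=np.array([564.5,147]); g=w["img"].mean(2).astype(np.float32)
    def prof(z,rs,an):
        P=np.array([[topix(w,[A[0]+r*np.cos(a),A[1]+r*np.sin(a),z]) for a in np.radians(an)] for r in rs]).astype(np.float32)
        return np.median(cv2.remap(g,P[:,:,0],P[:,:,1],cv2.INTER_LINEAR),0)
    def low(v,an):
        v=v-cv2.GaussianBlur(v[None],(0,0),sigmaX=25)[0]; k=v.argmin(); s=slice(max(k-12,0),k+13)
        wt=np.clip(-v[s]-.4*-v[k],0,None); return (an[s]@wt/wt.sum()).round(2),v[k].round(0)
    an=np.arange(122,150,.2); bn=np.arange(126,140,.2)
    print("index",low(prof(50,np.arange(60,82,1),an),an),"set",low(prof(26,np.arange(94,103,1),bn),bn))
if __name__=="__main__":
    w=viewer.grab_frame("wrist"); run(w); st=sensors.state(); print(st["time_s"],np.round(st["ee_pos"],1),st["ee_rot"][2],np.round(st["force"],1))
    if 0: pass
E
python3 pol.py; python3 -c "
from pol import *
w=dict(np.load('w.npz',allow_pickle=True)); run(w)"
```

```text
index (np.float64(137.89), np.float32(-137.0)) set (np.float64(137.2), np.float32(-62.0))
13.75 [490.  137.3  51.8] 7.438119990663257 [-0.2 -0.4 -0.4]
index (np.float64(137.99), np.float32(-158.0)) set (np.float64(132.59), np.float32(-120.0))
```

Request:
{"method": "step_arm", "body": {
  "plan": [0.0035,-0.225,0,0,0,0.03,0.0035,-0.225,0,0,0,0.03,0.0015,-0.15,0,0,0,0.02,0,0,0,0,0,0,0,0,0,0,0,0]
}}

```text
time_s: 14.17
ee_pos: [489.4, 143.4, 51.8]
ee_rot: [180.0, 0.0, 2.9]
force: [0.2, -0.9, 1.1]
gripper_width: 20.1
gripper_force: 0.0
```

```bash
python3 pol.py
```

```text
index (np.float64(137.9), np.float32(-139.0)) set (np.float64(137.27), np.float32(-53.0))
14.2167 [489.4 143.3  51.8] 2.8860803729926108 [ 0.2  0.  -0.6]
```

No contact yet, although the geometry says the finger should be at the wall. I'll check the actual fingertip position and the notch with all three cameras' calibration.

```bash
python3 - <<'E'
from h import *
s=viewer.grab_frame("scene"); t=viewer.grab_frame("top"); w=viewer.grab_frame("wrist")
for z in (20,29,40,50): print(z,"earlier tips L,R (scene)",toworld(s,(270,245),z).round(0),toworld(s,(289.6,246),z).round(0), "tool was 523,84.5")
for n,f in (("scene",s),("top",t),("wrist",w)):
    for d in viewer.pinpoint("dial_axis",f)[:1]: print(n,"axis",d["location"],toworld(f,d["location"],50).round(1),d["score"])
    for d in viewer.pinpoint("index_tip",f)[:2]: print(n,"idx",d["location"],toworld(f,d["location"],50).round(1),d["score"])
# brightness profile round the dial top at r=80 (notch = dark) in top view and wrist
A=np.array([564.5,147])
for n,f,A in (("top",t,np.array([560.8,146.7])),("wrist",w,A)):
    g=cv2.cvtColor(f["img"],cv2.COLOR_RGB2GRAY)
    out=[]
    for a in range(80,300,4):
        v=[]
        for r in (66,70,74):
            q=topix(f,[A[0]+r*np.cos(np.radians(a)),A[1]+r*np.sin(np.radians(a)),50]); x,y=int(round(q[0])),int(round(q[1]))
            v.append(int(g[y,x]) if 0<=x<512 and 0<=y<384 else -1)
        out.append((a,int(np.median(v))))
    print(n,out)
E
```

```text
20 earlier tips L,R (scene) [519. 114.  20.] [551.  97.  20.] tool was 523,84.5
29 earlier tips L,R (scene) [514. 103.  29.] [545.  87.  29.] tool was 523,84.5
40 earlier tips L,R (scene) [507.  90.  40.] [537.  73.  40.] tool was 523,84.5
50 earlier tips L,R (scene) [500.  77.  50.] [530.  61.  50.] tool was 523,84.5
scene axis [287.0, 221.9] [561.9 130.8  50. ] 0.79
wrist idx [139.1, 206.6] [499.1 207.1  50. ] 0.83
top [(80, 178), (84, 180), (88, 181), (92, 178), (96, 226), (100, 227), (104, 59), (108, 68), (112, 68), (116, 67), (120, 68), (124, 68), (128, 68), (132, 67), (136, 69), (140, 69), (144, 64), (148, 46), (152, 53), (156, 61), (160, 56), (164, 15), (168, 44), (172, 82), (176, 51), (180, 51), (184, 48), (188, 106), (192, 137), (196, 140), (200, 67), (204, 135), (208, 139), (212, 119), (216, 107), (220, 110), (224, 115), (228, 118), (232, 121), (236, 127), (240, 129), (244, 133), (248, 137), (252, 141), (256, 147), (260, 148), (264, 154), (268, 156), (272, 160), (276, 162), (280, 163), (284, 163), (288, 161), (292, 157), (296, 155)]
wrist [(80, 126), (84, 127), (88, 132), (92, 128), (96, 127), (100, 181), (104, 193), (108, 193), (112, 195), (116, 195), (120, 196), (124, 198), (128, 196), (132, 195), (136, 132), (140, 151), (144, 196), (148, 196), (152, 199), (156, 182), (160, 82), (164, 87), (168, 20), (172, 10), (176, 81), (180, 52), (184, 65), (188, 54), (192, 41), (196, 20), (200, 20), (204, 51), (208, 53), (212, 54), (216, 65), (220, 172), (224, 189), (228, 188), (232, 191), (236, 192), (240, 194), (244, 196), (248, 195), (252, 195), (256, 64), (260, 76), (264, 199), (268, 201), (272, 197), (276, 198), (280, 195), (284, 198), (288, 195), (292, 194), (296, 111)]
```

Vision and force disagree with the nominal tip depth. It looks as if the tips skimmed the lobe top and drove the dial by friction. I'll go back to the notch's middle with the fingers nearly closed and feel downward in small steps.

Request:
{"method": "step_arm", "body": {
  "plan": [0.0094,0.375,0,0,0,-0.05,0.0094,0.375,0,0,0,-0.05,0.0135,0.45,0,0,0,-0.06,0.0094,0.375,0,0,0,-0.05,0.0094,0.375,0,0,0,-0.05],
  "hand": 1.0
}}

```text
time_s: 15.08
ee_pos: [492.9, 124.0, 51.8]
ee_rot: [180.0, 0.0, 17.9]
force: [0.4, -0.4, -1.1]
gripper_width: 10.6
gripper_force: 0.0
```

Request:
{"method": "step_arm", "body": {
  "plan": [0,0,0,0,0,0,0,0,0.4,0,0,0,0,0,0.4,0,0,0,0,0,0,0,0,0,0,0,0,0,0,0]
}}

```text
time_s: 15.5
ee_pos: [492.5, 124.3, 43.4]
ee_rot: [-180.0, 0.1, 17.7]
force: [0.1, -0.5, 0.3]
gripper_width: 9.9
gripper_force: 0.0
```

Request:
{"method": "step_arm", "body": {
  "plan": [0,0,0.2,0,0,0,0,0,0.2,0,0,0,0,0,0,0,0,0,0,0,0,0,0,0]
}}

```text
time_s: 15.83
ee_pos: [492.8, 124.3, 39.7]
ee_rot: [180.0, 0.0, 17.7]
force: [-0.1, -0.0, 0.0]
gripper_width: 9.9
gripper_force: 0.0
```

```bash
python3 pol.py; python3 - <<'E'
from h import *
s=viewer.grab_frame("scene"); p=sensors.state()["ee_pos"]
# dark-finger extent near the predicted tip column in the scene view
g=cv2.cvtColor(s["img"],cv2.COLOR_RGB2GRAY)
for z in (p[2]-14,p[2],p[2]+15): print("z",round(z,1),topix(s,[p[0],p[1],z]).round(1))
c=topix(s,[p[0],p[1],p[2]-14]); x,y=int(c[0]),int(c[1])
print(x-16,y-22); print("\n".join(" ".join("%3d"%v for v in r) for r in g[y-22:y+14:2,x-16:x+17:2]))
E
```

```text
index (np.float64(137.88), np.float32(-130.0)) set (np.float64(137.05), np.float32(-85.0))
15.8833 [492.9 124.3  39.8] 17.749373535899196 [0.  0.6 0.3]
z 25.9 [254.7 242.8]
z 39.9 [254.8 236.4]
z 54.9 [254.9 229.5]
238 220
153 122  97  57  36  25  27  52  59  56  56  56  55  56  56  74  95
141 195 169  62  34  25  27  52  58  56  55  56  56  56  56 133 203
124 118 154  60  34  25  28  51  60  56  56  57  56  55  56 159 235
100 102 101  57  33  24  26  51  59  57  56  56  56  55  57 191 234
 84 101 101  57  35  26  29  53  58  56  56  56  56  56  60 197 235
 80  99 111  60  35  25  28  54  57  55  57  55  56  56  58 128 195
 82  99 113  69  35  24  28  55  57  57  56  56  55  56  70 122 133
 82  96 113  86  36  37  58  56  59  56  56  56  58  88 115 128 133
 79  92 113 118 100 111  95  56  59  56  55  77 107 121 124 127 127
 73  85 114 123 121 113  80  57  67  83  75  84 109 122 121 124 115
 83  73  99 114  96  80  77  77 146 159 111  81  90 117 117 192 197
 92  87  70  77  78  78  77  79  87 143 161 126  92 117 130 132 171
 91  87  86  78  74  77  78  78  78 114 161 157 102 116 134 137 136
 91  84  79  79  86  71  81 107  82  85 144 140 103 114 132 135 137
 94  92  92  92  82  84  79 139 143 104  80  81  93 115 130 134 137
 97  94  93  92  91  90  81  92 101  82  76  78  95 116 130 132 134
 93  99  99  93  92  93  93  71  85  88  69  79  96 117 130 131 132
 87  92  99  99  96  95  91  89  93  88  98 116  84 108 119 129 130
```

The scene view also puts the fingertips about 10 mm higher than nominal. I'll keep feeling downward.

Request:
{"method": "step_arm", "body": {
  "plan": [0,0,0.3,0,0,0,0,0,0.2,0,0,0,0,0,0,0,0,0,0,0,0,0,0,0]
}}

```text
time_s: 16.27
ee_pos: [492.7, 124.2, 34.6]
ee_rot: [180.0, 0.0, 17.7]
force: [-0.3, -0.3, -0.3]
gripper_width: 10.1
gripper_force: 0.0
```

Request:
{"method": "step_arm", "body": {
  "plan": [0,0,0.2,0,0,0,0,0,0.1,0,0,0,0,0,0,0,0,0,0,0,0,0,0,0]
}}

```text
time_s: 16.6
ee_pos: [492.8, 124.2, 31.7]
ee_rot: [180.0, 0.0, 17.8]
force: [-0.5, -0.0, 0.2]
gripper_width: 10.1
gripper_force: 0.0
```

The nominal tip is already below the floor with no contact, so the tips really are about 10 mm shorter than stated. Now they are well in the notch, and I'll push from here.

Request:
{"method": "step_arm", "body": {
  "plan": [0.0035,-0.225,0,0,0,0.03,0.006,-0.3,0,0,0,0.04,0.006,-0.3,0,0,0,0.04,0.0015,-0.15,0,0,0,0.02,0,0,0,0,0,0]
}}

```text
time_s: 17.02
ee_pos: [490.5, 133.8, 31.9]
ee_rot: [180.0, -0.0, 10.3]
force: [0.9, 0.1, -0.1]
gripper_width: 9.8
gripper_force: 0.1
```

```bash
python3 pol.py
```

```text
index (np.float64(137.41), np.float32(-131.0)) set (np.float64(136.6), np.float32(-99.0))
17.0667 [490.6 133.7  31.9] 10.353719766581376 [ 1.1 -0.7 -0.3]
```

Contact is just starting. I'll push the remaining 0.08 rad.

Request:
{"method": "step_arm", "body": {
  "plan": [0.0035,-0.225,0,0,0,0.03,0.0035,-0.225,0,0,0,0.03,0.0015,-0.15,0,0,0,0.02,0,0,0,0,0,0,0,0,0,0,0,0]
}}

```text
time_s: 17.48
ee_pos: [489.7, 139.6, 31.8]
ee_rot: [180.0, -0.0, 5.8]
force: [-0.2, -0.3, 0.5]
gripper_width: 10.3
gripper_force: 0.3
```

```bash
python3 pol.py
```

```text
index (np.float64(133.01), np.float32(-131.0)) set (np.float64(132.26), np.float32(-108.0))
17.5333 [489.7 139.6  31.8] 5.754321555091736 [ 0.9 -0.   0.4]
```

Request:
{"method": "step_arm", "body": {
  "plan": [0.006,0.3,0,0,0,-0.04,0.006,0.3,0,0,0,-0.04,0,0,-1.0,0,0,0,0,0,-2.0,0,0,0,0,0,-3.0,0,0,0]
}}

```text
time_s: 17.95
ee_pos: [488.8, 133.4, 91.1]
ee_rot: [180.0, 0.3, 10.2]
force: [1.2, 0.2, -0.5]
gripper_width: 10.0
gripper_force: 0.0
```

Request:
{"method": "step_arm", "body": {
  "plan": [-3.0,0,-2.5,0,0,0,0,0,0,0,0,0,0,0,0,0,0,0,0,0,0,0,0,0,0,0,0,0,0,0]
}}

```text
time_s: 18.37
ee_pos: [461.1, 128.4, 116.2]
ee_rot: [180.0, 0.0, 10.3]
force: [-0.6, -0.4, 0.5]
gripper_width: 10.1
gripper_force: 0.0
```

```bash
python3 pol.py; python3 m.py; python3 - <<'E'
from pol import *
w=viewer.grab_frame("wrist"); A=np.array([564.5,147]); g=w["img"].mean(2).astype(np.float32)
an=np.arange(120,150,.5)
for z,r0,r1 in ((50,60,82),(26,95,100),(26,100,106)):
    P=np.array([[topix(w,[A[0]+r*np.cos(a),A[1]+r*np.sin(a),z]) for a in np.radians(an)] for r in np.arange(r0,r1)]).astype(np.float32)
    v=np.median(cv2.remap(g,P[:,:,0],P[:,:,1],cv2.INTER_LINEAR),0); print(r0,[(float(a),int(x)) for a,x in zip(an,v) if x<110])
E
```

```text
index (np.float64(133.16), np.float32(-156.0)) set (np.float64(132.54), np.float32(-115.0))
18.4167 [461.  128.4 116. ] 10.285700094244724 [ 0.3 -0.4 -0.4]
18.4667 [461.  128.4 115.9] [1.80e+02 1.00e-01 1.03e+01] [-0.8  0.7 -0.3] 9.852513737208815 0.0
index_tip [150.2 121.3] 0.86 [503.5 210.5  50. ] 133.82
target_tip [145.9 117.6] 0.81 [505.5 213.8  50. ] 131.45
petal_center [ 79.1 293.4] 0.64 [364.9 248.3  58. ] 153.1
petal_center [254.7  43.4] 0.62 [565.4 147.1  58. ] 6.53
60 [(132.0, 100), (132.5, 50), (133.0, 31), (133.5, 34), (134.0, 60)]
95 [(131.5, 93), (132.0, 42), (132.5, 29), (133.0, 38), (133.5, 75)]
100 [(131.5, 97), (132.0, 45), (132.5, 28), (133.0, 45), (133.5, 97)]
```

The index is at 133.2° and the set line at 132.5°, under 1 mm apart at the rim. The petal is centred and the robot is clear.

```bash
python3 -c "
from workcell import env
print(env.job_done())"
```

```text
the job is handed in; nothing more can be done
None
```

I turned the dial until its index mark measured about 1 mm from the set line at the rim; the petal was still central, the arm was clear, and the job was handed in at about 18.5 s (no verdict came back).

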